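Slide the vial carrier into its notch and start the reading

TASK

Push the blue vial carrier along its rails with the fingertips, lifting nothing, until it drops into the locating notch between the posts of the light gate. Then press the green start button down and let it come back up. The two vials stay standing in the carrier's orange rack and the other things on the table stay where they are; do not press start before the carrier has dropped in.

Things in the scene. Friction and masses are not known exactly. Their poses are not given: they have to be found in the camera images.
- bed: Fixed slide bed: steel rails along its y (y -220 to 180 mm, tops at 26 mm) between blue walls (inner faces x +-52 mm, 42 mm high), black light-gate posts outside them (x +-62 to 84, y 75 to 105, 95 mm tall), black control pod at y 180 to 265. 120 mm wide. Origin: on the table, on the rails' centre line; +y is the way the carrier is pushed home, z up. Heights are above the table.
- notch (a point): Fixed point in the bed (its x 0, y 60 mm, 20 mm above the table) over which the carrier's middle lies when home. The notch is a pocket 6 mm deep for each of the carrier's feet, with 3 mm of play either way along the rails. Near it push at 50 mm/s or less, or the carrier may skim over; once in, the pocket ends stop it firmly.
- carrier_mid (a point): Middle of the blue carrier's plate top (100 mm across, 170 mm along the rails, 8 mm thick, on 10 mm feet, 0.5 to 0.95 kg): 44 mm above the table on the rails, 38 mm when dropped in. Axes as the bed's. Orange rack (96 x 40 mm, 26 mm tall) fixed on it, centred 30 mm ahead (+y). Starts 60 to 170 mm short of the notch; friction of a few N, up to 10 N.
- carrier_tail (a point): Where to push: point on the rear (-y) face of the carrier's upright tail plate (100 mm wide, 10 mm thick), 85 mm behind the carrier's middle. The plate's upper edge is 74 mm above the table on the rails; this point is 14 mm lower, at 60 mm (54 mm in the notch). The space behind it over the rails is free.
- vial0_mid (a point): Centre of a clear capped vial (22 mm diameter, 62 mm tall) standing loose in a hole 22 mm deep in the carrier's rack; its centre is 35 mm above the carrier's top face.
- vial1_mid (a point): The second such vial, in the rack's other outer hole.
- start_top (a point): Centre of the top of the green start button (28 mm diameter) on the control pod at the bed's +y end. It is pressed straight down.
- start (a joint): Travel of the start button: 0 up, 0.006 m fully down; it is sprung, needs about 5 N to go fully down and counts as pressed from 0.004 m.
- spare_vial: Bystander: spare capped vial, 22 mm diameter, 62 mm tall, standing on the table beside the bed's +x side. Origin: centre of its underside.
- cap: Bystander: red open screw-cap ring, 34 mm diameter, 12 mm tall, flat on the table beside the bed's -x side. Origin: centre of its underside.
- screwdriver: Bystander: screwdriver 160 mm long lying on the table beside the bed's +x side. Origin: underside, about its middle.
- mug: Bystander: white mug, 80 mm diameter, 90 mm tall, at the right of the table. Origin: centre of its underside.
- reagent: Bystander: amber bottle, 60 mm diameter, 120 mm tall, at the left. Origin: centre of its underside.
- breadboard: Bystander: white breadboard 55 x 165 x 10 mm, flat on the table at the right. Origin: centre of its underside.
- carrier: The carrier as a whole; its origin is the centre of the feet's undersides, 18 mm below its middle point.
Not all that is in view belongs to the job. What is meant by the carrier is not brown, and is the smaller of those in its own colour. What is shaped like the part that bears vial1_mid but pink is not meant.

How it is judged:
By the outcome, as a careful person would: the job done as asked, in the order asked, and still so for the second after the job is handed in, with the robot touching nothing.
It also fails if it takes over 45 s, if anything falls off the work surface, if the arm or the gripper's body presses on something with over 40 N, if the wrist force passes 120 N, or if a joint passes its speed limit or range.

ROBOT

A 6-joint arm with a two-finger parallel gripper is mounted at the origin on the work surface. World frame = base frame: x ahead of the robot, y to its left, z up, the work surface at z = 0. Lengths are in m, angles in rad, forces in N, time in s.
With the tool pointing down it reaches from about 0.3 to 0.775 m from the base axis. Payload 14.6 kg.
Tool frame: the origin (TCP) lies at the very end of the fingers, on their centre line; the grasp point (between the pads) lies 19 mm behind it; z points along the fingers, y is the line along which they close (so a half turn about z gives the same grasp; the last joint's range is limited). The gripper opens to 94 mm and grips with 3 to 60 N. Pads are 16 mm wide; open, the fingers measure 119 mm over their backs; the gripper's body (75 mm by 177 mm) begins 78 mm behind the grasp point.
Start: joints at [-1.233, 0.3, 1.521, -0, 1.321, -0.067], TCP at [0.217, -0.506, 0.184] pointing down, gripper open.
Joint ranges: [-3.03, 3.03], [-0.79, 2.21], [0.23, 2.52], [-1.04, 4.18], [0, 3.07], [-2.55, 2.55]. Speed limits (rad/s): [2.22, 2.22, 2.57, 3.14, 3.14, 3.14].

INTERFACE

Orientations are given as [roll, pitch, yaw] about the fixed x, y, z axes, in that order (R = Rz(yaw) Ry(pitch) Rx(roll)).
In Python, from station import ctrl gives the robot as it stands.
- The arm moves only by the tool move_arm, never from a script. Its argument "targets" is a list of rows, each a list of 6 numbers: the shift along the tool's x, y, z in units of 1000 mm (1.0 is 1000 mm), then the turn, a rotation vector about the tool's x, y, z in units of 30 degrees (1.0 is 30 degrees). In form: [[tx, ty, tz, ax, ay, az], ...]. A call has exactly 5 rows; each row is the pose to reach, as a shift and turn from the pose commanded when the call began, along the tool's axes at that moment; what a row does not reach only later rows make up. A row lasts 1/12 s, in which the tool goes at most 41.7 mm and 7.16 degrees, less where a joint would pass 70% of its speed; a pose out of reach is approached as far as the arm can. A call with a number of a shift or a turn outside -1 to 1 is refused whole. A call with a gripper value outside its range is refused whole. "fingers" is the opening, from -1 (shut) to 1 (fully open), set as the call begins (left out, the last holds). The fingers move at their own pace and stop on an object; "grip_force" is the grip in N (left out, the last holds). Time passes only in rows, so rows that repeat a pose let the fingers close, or fill a call up. It gives the time, the measured TCP pose, the force and the opening at its end, in the units of the state.
- ctrl.get_obs(): the state, without advancing time (a new reading comes with each control period).
- ctrl.camera(name): name is "scene" or "top"; returns the picture (384x512x3 uint8, red, green, blue); there is no depth.
- ctrl.camera_info(name): a dict with "fx", "fy", "cx", "cy" (pixels), "k1" (the pictures are not rectified: a ray, as slopes to the right and down, at radius r is drawn at 1 + k1 r^2 times it, then the intrinsics apply), "rvec" (rotation vector, rad) and "tvec" (3), from world to camera coordinates, as OpenCV has them. Camera axes: x right, y down, z forward; pixel columns grow to the right and rows downward; lengths in m; the calibration is good to about 2 mm. A picture is of the moment at which its call begins. camera_info takes no time and is no camera call.
- ctrl.hand_in(): hands the job in, once; it reports no verdict.
The state is a dict: "time_s": time; "qpos": joint angles; "joint_vel": joint speeds; "tau": joint torques, N m; "ee_pos": TCP position; "eef_rot": TCP orientation; "force": force on the tool from outside, world axes, zero at the start; "moment": the same for the moment, N m; "grip_width": finger opening in m.
Only numpy, scipy, OpenCV 4.12 (cv2) and the standard library are available. Lean on these libraries where they do the work, as an engineer would, in place of code of your own. Each camera call takes 0.05 s, during which the arm holds its last target. There are 200 camera calls.

## Working session

There is one attempt and no reset: what is moved stays moved. The work goes in short steps, Python scripts to look and compute and a tool call to move; the robot and the scene stay as the last step left them, time stands still between calls to the robot, and variables do not carry over. Pictures are saved under pics/ and viewed, on a budget of 10 in all, crops included, one or two more only if the job needs it, and the job is handed in when it is done.

Besides the shell and the picture viewer there is one more tool, called by a JSON object that holds its "method" and its "body", one argument or row to a line. move_arm: Moves the arm, as the interface text tells. Shifts and turns lie within -1 to 1; 1 stands for 1000 mm of shift or 30 degrees of turn. Its arguments: {"type":"object","properties":{"targets":{"type":"array"},"fingers":{"type":"number"},"grip_force":{"type":"number"}},"required":["targets"]}

```bash
mkdir -p pics; python3 - <<'E'
from station import ctrl
import cv2
for n in("top","scene"):
    cv2.imwrite(f"pics/{n}0.png",cv2.resize(ctrl.camera(n)[:,:,::-1],(800,600),interpolation=cv2.INTER_CUBIC)); print(ctrl.camera_info(n))
o=ctrl.get_obs(); print({k:o[k] for k in("time_s","ee_pos","eef_rot","force","grip_width")})
E
```

```text
{'fx': 353.44184438386424, 'fy': 353.44184438386424, 'cx': 258.9073292373326, 'cy': 185.40860068413173, 'k1': 0.004647303469453303, 'rvec': array([ 2.21953601, -2.15585773,  0.07247327]), 'tvec': array([-8.20036438e-04,  5.28685954e-01,  1.28195690e+00])}
{'fx': 368.59657796826826, 'fy': 368.59657796826826, 'cx': 262.6235788283585, 'cy': 193.51875366945387, 'k1': 0.002560649157749028, 'rvec': array([ 1.74851458,  1.62132399, -0.76510648]), 'tvec': array([-0.05280428, -0.26208555,  1.60060401])}
{'time_s': 0.1, 'ee_pos': array([ 0.21650753, -0.5053187 ,  0.18332884]), 'eef_rot': array([-3.14053748e+00, -2.82837547e-05,  4.04808338e-01]), 'force': array([-0.01072013,  0.17479031,  0.24660641]), 'grip_width': 0.09426967620191792}
```

View pics/top0.png

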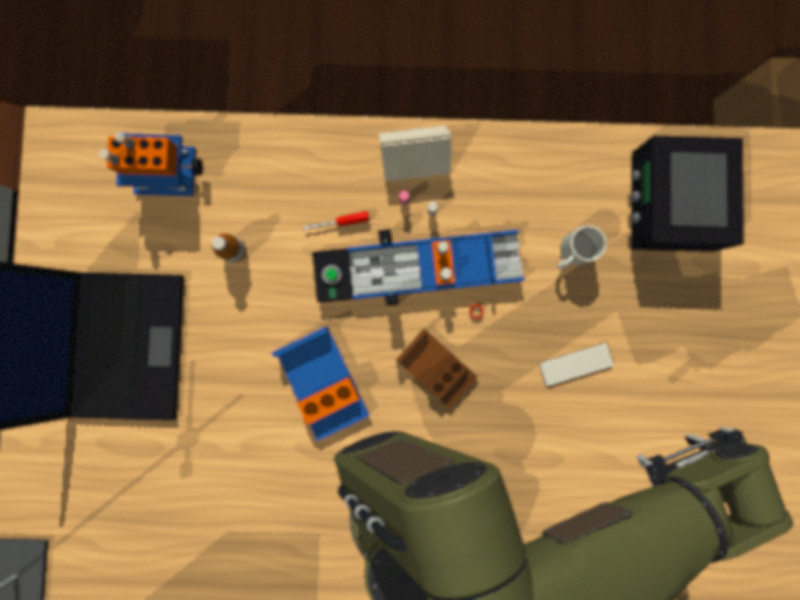

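View pics/scene0.png

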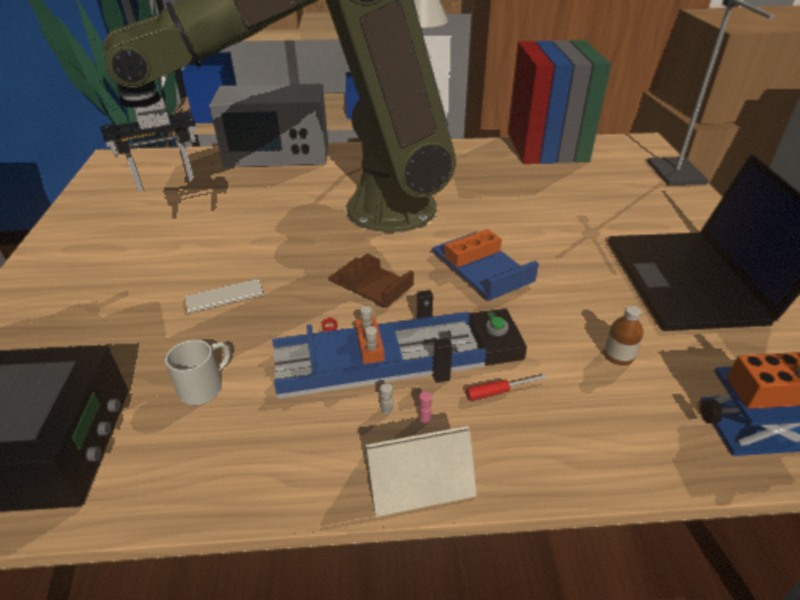

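The candidates for the carrier, in the 800x600 top view, are:
- the blue one on the rails at about (465,262)
- the larger blue tray at (322,385)
- the brown tray at (437,368)

The one on the rails fits: it is blue, the smaller of the two blue ones, and holds the vials. I'll confirm this in a crop.

```bash
cat > h.py <<'E'
import numpy as np,cv2
from station import ctrl
def ray(n,uv,z):
    "native pixels -> world points on plane z"
    i=ctrl.camera_info(n); f,k=i['fx'],i['k1']
    d=(np.atleast_2d(uv).astype(float)-[i['cx'],i['cy']])/f
    s=d.copy()
    for _ in range(5): s=d/(1+k*(s**2).sum(1,keepdims=True))
    R=cv2.Rodrigues(i['rvec'])[0]; c=-R.T@i['tvec']
    w=np.c_[s,np.ones(len(s))]@R
    return c+w*((z-c[2])/w[:,2:])
def proj(n,P):
    i=ctrl.camera_info(n); R=cv2.Rodrigues(i['rvec'])[0]
    p=np.atleast_2d(P)@R.T+i['tvec']; s=p[:,:2]/p[:,2:]
    return s*(1+i['k1']*(s**2).sum(1,keepdims=True))*i['fx']+[i['cx'],i['cy']]
E
python3 - <<'E'
from h import *
t=ctrl.camera("top");s=ctrl.camera("scene")
np.savez("im0.npz",t=t,s=s)
a=cv2.resize(t[140:200,195:340],(800,331),interpolation=cv2.INTER_CUBIC)
b=cv2.resize(s[185:255,165:345],(691,269),interpolation=cv2.INTER_CUBIC)
c=np.zeros((600,800,3),np.uint8);c[:331]=a;c[331:,:691]=b
cv2.imwrite("pics/crop1.png",c[:,:,::-1])
hsv=cv2.cvtColor(t,cv2.COLOR_RGB2HSV)
def blobs(lo,hi,name,z,mn=4):
    m=cv2.inRange(hsv,lo,hi);n,l,st,ce=cv2.connectedComponentsWithStats(m)
    for i in range(1,n):
        if st[i,4]>=mn and 140<ce[i,1]<200: print(name,st[i],ce[i].round(1),ray("top",ce[i],z)[0].round(4))
blobs((100,100,40),(125,255,255),"blue",.042,10)
blobs((45,80,40),(85,255,255),"green",.05)
blobs((5,150,100),(18,255,255),"orange",.07,15)
m=cv2.inRange(hsv,(100,100,40),(125,255,255));m[:140]=0;m[195:]=0
p=np.argwhere(m)[:,::-1];w=ray("top",p,.042)[:,:2].astype(np.float32)
print("rect",cv2.minAreaRect(w), cv2.boxPoints(cv2.minAreaRect(w)))
E
```

```text
blue [ 222  148  112   43 1367] [289.8 167.7] [ 0.5942 -0.0953  0.042 ]
green [208 172   8   8  50] [211.7 175.3] [0.5578 0.185  0.05  ]
green [210 184   6   7  39] [212.4 186.9] [0.516  0.1808 0.05  ]
orange [141 149  11   6  37] [145.7 151.5] [0.6339 0.4193 0.07  ]
orange [277 155  13  27 173] [282.5 168.1] [ 0.5889 -0.0672  0.07  ]
orange [300 194  10  11  77] [304.3 198.7] [ 0.4829 -0.1466  0.07  ]
rect ((0.587730884552002, -0.05096918344497681), (0.12401103973388672, 0.39432284235954285), 6.84169340133667) [[ 0.50267977  0.13740176]
 [ 0.54965407 -0.25411314]
 [ 0.672782   -0.23934013]
 [ 0.6258077   0.15217477]]
```

View pics/crop1.png

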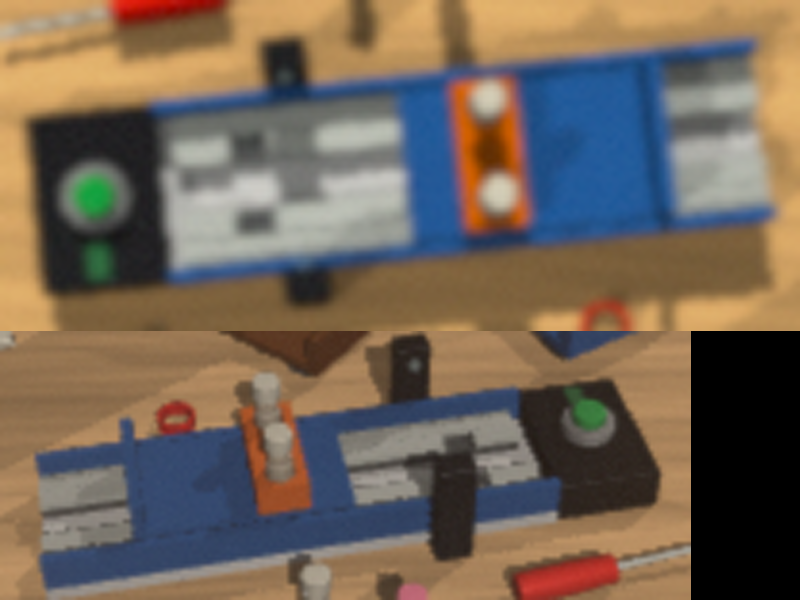

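The crop confirms it. The carrier on the rails holds the orange rack with two white-capped vials. Its front edge is at crop x≈408 and its tail plate at crop x≈645–668. The start button is the round green disc in a grey collar at crop (95,195); the rectangle at (98,262) is only an indicator.

```bash
cat >> h.py <<'E'
def tri(ut,us):
    a0,a1=ray("top",ut,0)[0],ray("top",ut,.1)[0];b0,b1=ray("scene",us,0)[0],ray("scene",us,.1)[0]
    u,v=a1-a0,b1-b0; s=np.linalg.lstsq(np.c_[u,-v],b0-a0,rcond=None)[0]
    p,q=a0+s[0]*u,b0+s[1]*v
    return (p+q)/2,np.linalg.norm(p-q)
E
python3 - <<'E'
from h import *
d=np.load("im0.npz");t,s=d['t'],d['s']
hs=cv2.cvtColor(s,cv2.COLOR_RGB2HSV);m=cv2.inRange(hs,(45,100,60),(85,255,255))
n,l,st,ce=cv2.connectedComponentsWithStats(m)
for i in range(1,n):
    if st[i,4]>5 and 150<ce[i][1]<260: print("sg",st[i],ce[i], tri([211.7,175.3],ce[i]))
ct=lambda x,y:(195+(x+.5)*.18125-.5,140+(y+.5)*.18125-.5)
cs=lambda x,y:(165+(x+.5)*180/691-.5,185+(y-331+.5)*70/269-.5)
O=np.array([.5854,-.0311]);a=np.deg2rad(6.84);R=np.array([[np.cos(a),-np.sin(a)],[np.sin(a),np.cos(a)]])
bed=lambda p:((p[:2]-O)@R*1000).round(1)
def sh(n,p): print(n,p.round(4),"bed",bed(p))
sh("front",ray("top",ct(408,165),.044)[0])
for x in(640,660,668): sh(f"tail{x}",ray("top",ct(x,137),.074)[0])
sh("rack",ray("top",[282.5,168.1],.07)[0])
for n,u,v in(("post+x",(285,58),(455,470)),("post-x",(308,285),(410,345))):
    p,e=tri(ct(*u),cs(*v)); sh(n,p);print(e)
for n,u,v in(("v+",(489,100),(277,436)),("v-",(499,194),(265,384))):
    p,e=tri(ct(*u),cs(*v)); sh(n,p);print(e)
sh("btn",ray("top",[211.7,175.3],.06)[0])
for c in((38,460),(48,590)): print(c)
sh("scene wall -x rear",ray("scene",cs(38,456),.042)[0])
sh("scene wall +x rear",ray("scene",cs(43,560),.042)[0])
sh("wall front +x",ray("scene",cs(558,482),.042)[0])
E
```

```text
sg [314 203   9   7  50] [317.92 205.98] (array([0.5571132 , 0.18368617, 0.05617341]), np.float64(0.0009655771436211826))
front [ 0.5853 -0.0186  0.044 ] bed [ 1.4 12.5]
tail640 [ 0.6043 -0.1657  0.074 ] bed [   2.7 -135.9]
tail660 [ 0.6047 -0.1785  0.074 ] bed [   1.6 -148.6]
tail668 [ 0.6048 -0.1836  0.074 ] bed [   1.1 -153.7]
rack [ 0.5888 -0.0672  0.07  ] bed [ -0.9 -36.2]
post+x [0.6466 0.0625 0.0864] bed [71.9 85.7]
0.00016731496270751934
post-x [0.5024 0.0429 0.0915] bed [-73.5  83.4]
0.0007434721682389798
v+ [ 0.6206 -0.0672  0.1058] bed [ 30.6 -40.1]
0.0016424431200922486
v- [ 0.5617 -0.075   0.1072] bed [-28.7 -40.8]
0.0020212978352035955
btn [0.5568 0.1836 0.06  ] bed [ -2.8 216.6]
(38, 460)
(48, 590)
scene wall -x rear [ 0.5595 -0.2598  0.042 ] bed [ -53. -224.]
scene wall +x rear [ 0.6726 -0.244   0.042 ] bed [  61.3 -221.8]
wall front +x [0.6199 0.1483 0.042 ] bed [ 55.7 174.1]
```

```bash
cat >> h.py <<'E'
from scipy.spatial.transform import Rotation as Ro
O=np.array([.5854,-.0311]);A=np.deg2rad(6.84)
RB=Ro.from_euler('z',A).as_matrix()[:2,:2]
def go(bx,by,z,yaw=np.pi/2+A):
    "print row (tool units) from measured pose to a bed-frame point, tool down"
    o=ctrl.get_obs();R0=Ro.from_euler('xyz',o['eef_rot']);p=np.r_[O+RB@[bx,by],z]
    Rt=Ro.from_euler('xyz',[np.pi,0,yaw])
    print("t",round(o['time_s'],2),"bed",((np.array(o['ee_pos'])[:2]-O)@RB).round(4),"z",o['ee_pos'][2].round(4),"F",o['force'].round(1),"grip",round(o['grip_width'],4))
    print("row",R0.inv().apply(p-o['ee_pos']).round(4),((R0.inv()*Rt).as_rotvec()/np.deg2rad(30)).round(3))
E
python3 -c "
from h import *
go(0,-.195,.18)"
```

```text
t 0.2 bed [-0.4227 -0.427 ] z 0.1835 F [-0.5  0.3 -1. ] grip 0.0939
row [ 0.4709 -0.1036  0.0036] [-1.000e-03 -1.000e-03 -2.455e+00]
```

{"method": "move_arm", "body": {
  "targets": [
    [0.19,-0.042,0,0,0,-1],
    [0.19,-0.042,0,0,0,-1],
    [0.19,-0.042,0,0,0,-1],
    [0.19,-0.042,0,0,0,-1],
    [0.19,-0.042,0,0,0,-1]
  ],
  "fingers": -1,
  "grip_force": 20
}}

```text
time_s: 0.62
ee_pos: [0.3769, -0.3899, 0.1838]
eef_rot: [-3.142, -0.0, 0.937]
force: [0.6, -0.2, -0.5]
grip_width: 0.0641
```

```bash
python3 -c "
from h import *
go(0,-.195,.18)"
```

```text
t 0.62 bed [-0.2497 -0.3314] z 0.1838 F [ 0.6 -0.2 -0.5] grip 0.0641
row [0.2703 0.089  0.0039] [ 0.000e+00 -1.000e-03 -1.438e+00]
```

{"method": "move_arm", "body": {
  "targets": [
    [0.18,0.06,0,0,0,-1],
    [0.18,0.06,0,0,0,-1],
    [0.18,0.06,0,0,0,-1],
    [0.18,0.06,0,0,0,-1],
    [0.18,0.06,0,0,0,-1]
  ]
}}

```text
time_s: 1.03
ee_pos: [0.5332, -0.2811, 0.1835]
eef_rot: [-3.142, -0.001, 1.462]
force: [-0.1, 0.0, -0.1]
grip_width: 0.031
```

```bash
python3 -c "
from h import *
go(0,-.195,.14)"
```

```text
t 1.03 bed [-0.0816 -0.242 ] z 0.1835 F [-0.1  0.  -0.1] grip 0.031
row [0.0642 0.0689 0.0436] [-0.    -0.001 -0.436]
```

{"method": "move_arm", "body": {
  "targets": [
    [0.064,0.069,0.0,0,0,-0.436],
    [0.064,0.069,0.0,0,0,-0.436],
    [0.064,0.069,0.03,0,0,-0.436],
    [0.064,0.069,0.043,0,0,-0.436],
    [0.064,0.069,0.043,0,0,-0.436]
  ]
}}

```text
time_s: 1.45
ee_pos: [0.6058, -0.2271, 0.1368]
eef_rot: [-3.136, -0.003, 1.682]
force: [-0.8, -0.3, -0.4]
grip_width: 0.0007
```

```bash
python3 -c "
from h import *
go(0,-.195,.057)
cv2.imwrite('pics/t1.png',cv2.resize(ctrl.camera('top')[130:210,180:340],(800,400),interpolation=cv2.INTER_CUBIC)[:,:,::-1])"
```

```text
t 1.45 bed [-0.0031 -0.197 ] z 0.1368 F [-0.8 -0.3 -0.4] grip 0.0007
row [0.0018 0.0035 0.0798] [-0.01  -0.006 -0.016]
```

View pics/t1.png

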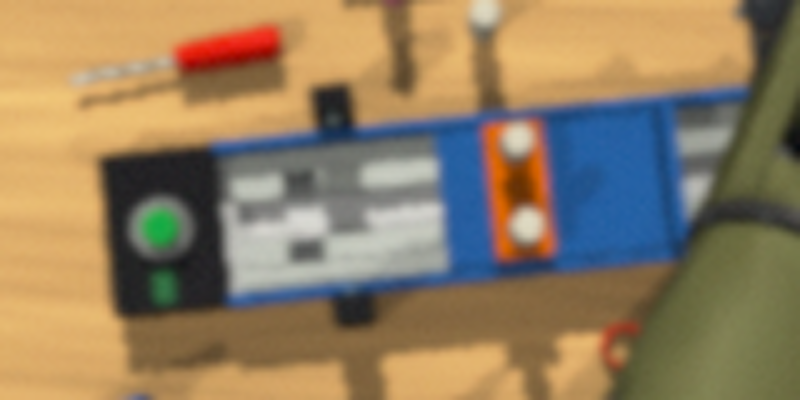

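The scene is unchanged: tail plate at crop x≈675, carrier front at x≈445, and the arm covering the area behind the tail. I'll go down about 35 mm behind the tail.

{"method": "move_arm", "body": {
  "targets": [
    [0.002,0.003,0.03,0,0,0],
    [0.002,0.003,0.06,0,0,0],
    [0.002,0.003,0.077,0,0,0],
    [0.002,0.003,0.077,0,0,0],
    [0.002,0.003,0.077,0,0,0]
  ]
}}

```text
time_s: 1.92
ee_pos: [0.6095, -0.2269, 0.0652]
eef_rot: [3.141, 0.0, 1.679]
force: [-0.0, -0.2, 0.8]
grip_width: 0.0004
```

```bash
python3 -c "
from h import *
go(0,-.17,.055)
cv2.imwrite('pics/s1.png',cv2.resize(ctrl.camera('scene')[130:270,140:340],(800,560),interpolation=cv2.INTER_CUBIC)[:,:,::-1])"
```

```text
t 1.92 bed [ 0.0006 -0.1973] z 0.0652 F [-0.  -0.2  0.8] grip 0.0004
row [ 0.0273 -0.0009  0.0101] [ 0.001  0.001 -0.021]
```

View pics/s1.png

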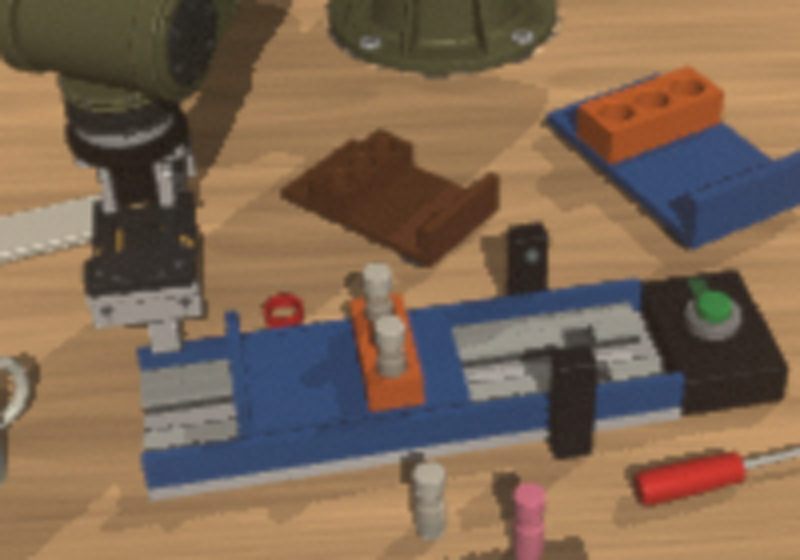

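The fingers are behind the tail, tip at crop ≈(165,348), vials standing. I'll check the lateral centring numerically.

```bash
python3 -c "
from h import *
c=lambda P:((proj('scene',P)-[140,130])*4).round()
print('tip',c(ctrl.get_obs()['ee_pos']))
for bx in(-.05,0,.05):print(bx,'tail top',c(np.r_[O+RB@[bx,-.150],.074]),'rail',c(np.r_[O+RB@[bx,-.2],.026]),'tiplevel',c(np.r_[O+RB@[bx,-.197],.065]))
go(0,-.175,.056)"
```

```text
tip [[171. 369.]]
-0.05 tail top [[231. 307.]] rail [[173. 362.]] tiplevel [[170. 324.]]
0 tail top [[235. 352.]] rail [[175. 408.]] tiplevel [[172. 369.]]
0.05 tail top [[240. 400.]] rail [[177. 456.]] tiplevel [[174. 418.]]
t 1.97 bed [ 0.0012 -0.1975] z 0.0662 F [ 1.4 -0.2  0.2] grip 0.0005
row [ 0.0225 -0.0015  0.0101] [ 0.004  0.002 -0.02 ]
```

```bash
python3 -c "
from h import *
im=ctrl.camera('scene')[195:250,160:215]
cv2.imwrite('pics/s2.png',cv2.resize(im,(600,600),interpolation=cv2.INTER_NEAREST)[:,:,::-1])"
```

```text
(no output)
```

View pics/s2.png

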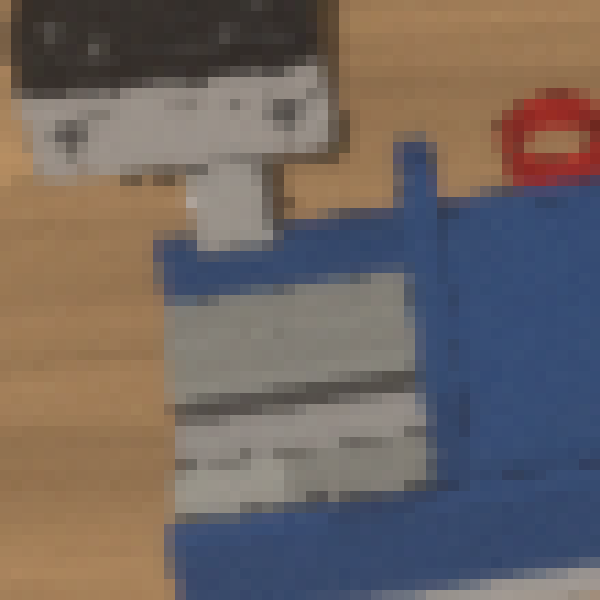

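```bash
python3 -c "
from h import *
o=ctrl.get_obs();p=np.array(o['ee_pos'])
print('tip',proj('scene',p),'obs 181.5 217.9')
X=np.r_[RB@[1,0],0];Y=np.r_[RB@[0,1],0]
for s in(-1,1):print('body low edge',proj('scene',p+X*.0885+s*Y*.0375+[0,0,.097]))
print('obs (162.9..190.5, 211.5..208.5)')
p0=np.array([.2165,-.5053,.1833]);y=np.array([.394,-.919,0])
for s in(-1,1):print('start tips',proj('scene',p0+y*s*.053)*1.5625)
print(proj('top',p), proj('top',p0)*1.5625)
"
python3 - <<'E'
import cv2
a=cv2.imread('pics/scene0.png')[60:220,80:230]
b=cv2.imread('pics/top0.png')[410:510,620:780]
import numpy as np
c=np.zeros((600,800,3),np.uint8);c[:480,:450]=cv2.resize(a,(450,480));c[:219,450:]=cv2.resize(b,(350,219))
cv2.imwrite('pics/g.png',c)
E
```

```text
tip [[182.71985824 222.34450094]] obs 181.5 217.9
body low edge [[163.63196546 220.52987133]]
body low edge [[193.30110524 216.6425797 ]]
obs (162.9..190.5, 211.5..208.5)
start tips [[192.86751419 188.63331492]]
start tips [[143.65490345 199.34500765]]
[[327.58318094 163.49282941]] [[658.33189013 446.39015765]]
```

View pics/g.png

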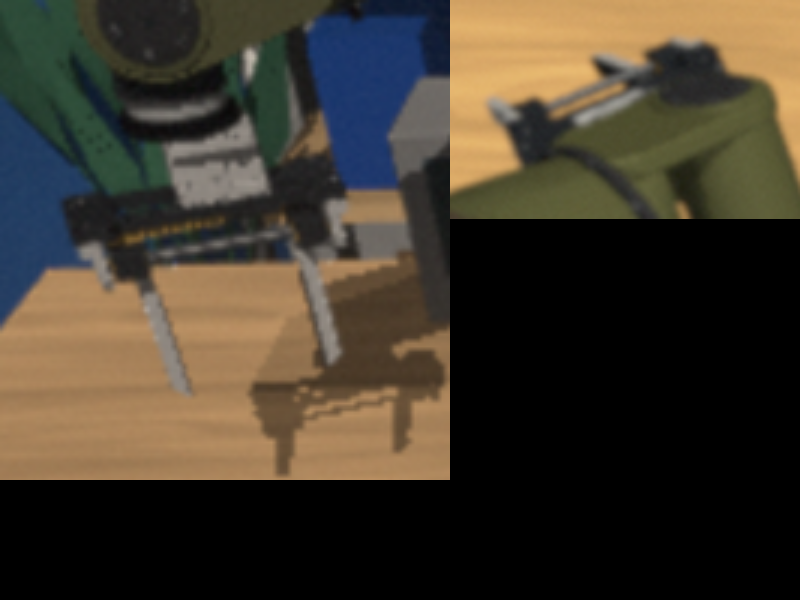

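```bash
python3 -c "
from h import *
print(tri(np.array([662.3,446.1])/1.5625,np.array([166.7,185.4])/1.5625),'reported .2165 -.5053 .1833')
go(0,-.195,.036)"
```

```text
(array([ 0.22208242, -0.5019772 ,  0.20725686]), np.float64(0.000244393611121782)) reported .2165 -.5053 .1833
t 2.02 bed [ 0.0014 -0.1975] z 0.0665 F [-0.5  0.2  0.6] grip 0.0005
row [ 0.0026 -0.0015  0.0305] [ 0.006  0.003 -0.02 ]
```

The visible tip triangulates about 20 mm above the reported TCP. A reported z of 0.040 works whichever is right: it puts the tip at 40–60 mm, against the tail plate and clear of the rails at 26 mm. I'll use that and sense the contacts by force.

{"method": "move_arm", "body": {
  "targets": [
    [0.002,-0.002,0.015,0,0,0],
    [0.002,-0.002,0.026,0,0,0],
    [0.01,-0.002,0.026,0,0,0],
    [0.018,-0.002,0.026,0,0,0],
    [0.022,-0.002,0.026,0,0,-0.02]
  ]
}}

```text
time_s: 2.43
ee_pos: [0.6054, -0.2035, 0.0388]
eef_rot: [3.141, 0.0, 1.691]
force: [0.3, 0.4, 0.8]
grip_width: 0.0004
```

```bash
python3 -c "
from h import *
go(0,-.16,.040)"
```

```text
t 2.43 bed [-0.0007 -0.1735] z 0.0388 F [0.3 0.4 0.8] grip 0.0004
row [ 0.0135  0.0007 -0.0012] [0.002 0.    0.002]
```

{"method": "move_arm", "body": {
  "targets": [
    [0.003,0.0,0,0,0,0],
    [0.006,0.0,0,0,0,0],
    [0.009,0.0,0,0,0,0],
    [0.012,0.0,0,0,0,0],
    [0.015,0.0,0,0,0,0]
  ]
}}

```text
time_s: 2.85
ee_pos: [0.6035, -0.1905, 0.0384]
eef_rot: [3.141, 0.002, 1.691]
force: [0.2, -5.8, 1.4]
grip_width: 0.0007
```

{"method": "move_arm", "body": {
  "targets": [
    [0.003,0.0,0,0,0,0],
    [0.006,0.0,0,0,0,0],
    [0.009,0.0,0,0,0,0],
    [0.012,0.0,0,0,0,0],
    [0.015,0.0,0,0,0,0]
  ]
}}

```text
time_s: 3.27
ee_pos: [0.6017, -0.1757, 0.0383]
eef_rot: [3.141, 0.002, 1.69]
force: [0.5, -6.4, 0.6]
grip_width: 0.0002
```

```bash
python3 -c "
from h import *
go(0,-.03,.040)
c=np.zeros((600,800,3),np.uint8);c[:400]=cv2.resize(ctrl.camera('scene')[180:260,160:320],(800,400),interpolation=cv2.INTER_CUBIC)
c[400:]=cv2.resize(ctrl.camera('top')[140:200,190:430],(800,200))
cv2.imwrite('pics/p1.png',c[:,:,::-1])"
```

```text
t 3.27 bed [-0.001  -0.1455] z 0.0383 F [ 0.5 -6.4  0.6] grip 0.0002
row [ 0.1155  0.001  -0.0019] [0.002 0.003 0.   ]
```

View pics/p1.png

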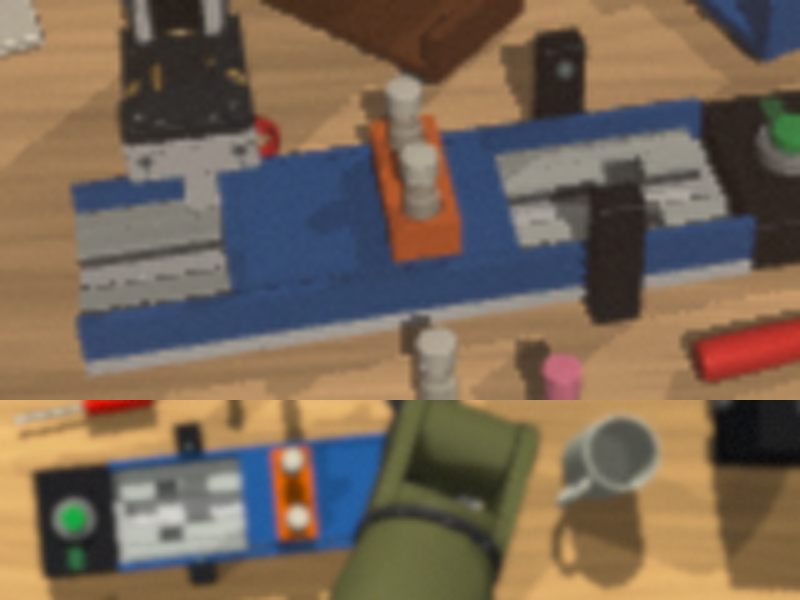

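The carrier is moving with both vials upright and about 6 N of drag. I'll keep pushing at 42 mm/s.

{"method": "move_arm", "body": {
  "targets": [
    [0.0035,0.0,0,0,0,0],
    [0.007,0.0,0,0,0,0],
    [0.0105,0.0,0,0,0,0],
    [0.014,0.0,0,0,0,0],
    [0.0175,0.0,0,0,0,0]
  ]
}}

```text
time_s: 3.78
ee_pos: [0.5997, -0.1583, 0.0383]
eef_rot: [3.141, 0.002, 1.69]
force: [1.0, -7.5, 1.1]
grip_width: 0.0005
```

{"method": "move_arm", "body": {
  "targets": [
    [0.0035,0.0,0,0,0,0],
    [0.007,0.0,0,0,0,0],
    [0.0105,0.0,0,0,0,0],
    [0.014,0.0,0,0,0,0],
    [0.0175,0.0,0,0,0,0]
  ]
}}

```text
time_s: 4.2
ee_pos: [0.5976, -0.1409, 0.0383]
eef_rot: [3.141, 0.002, 1.69]
force: [0.3, -7.2, 1.7]
grip_width: 0.0006
```

{"method": "move_arm", "body": {
  "targets": [
    [0.0035,0.0,0,0,0,0],
    [0.007,0.0,0,0,0,0],
    [0.0105,0.0,0,0,0,0],
    [0.014,0.0,0,0,0,0],
    [0.0175,0.0,0,0,0,0]
  ]
}}

```text
time_s: 4.62
ee_pos: [0.5955, -0.1235, 0.0383]
eef_rot: [3.141, 0.002, 1.69]
force: [0.4, -7.5, 1.5]
grip_width: 0.0005
```

{"method": "move_arm", "body": {
  "targets": [
    [0.0035,0.0,0,0,0,0],
    [0.007,0.0,0,0,0,0],
    [0.0105,0.0,0,0,0,0],
    [0.014,0.0,0,0,0,0],
    [0.0175,0.0,0,0,0,0]
  ]
}}

```text
time_s: 5.03
ee_pos: [0.5934, -0.1061, 0.0383]
eef_rot: [3.141, 0.002, 1.69]
force: [0.2, -7.0, 1.7]
grip_width: 0.0004
```

```bash
python3 -c "
from h import *
go(0,-.033,.040)"
```

```text
t 5.03 bed [-0.001  -0.0754] z 0.0383 F [ 0.2 -7.   1.7] grip 0.0004
row [ 0.0424  0.001  -0.0017] [0.002 0.003 0.   ]
```

Now slower: 30 mm/s, watching the force.

{"method": "move_arm", "body": {
  "targets": [
    [0.003,0.0,0,0,0,0],
    [0.006,0.0,0,0,0,0],
    [0.009,0.0,0,0,0,0],
    [0.012,0.0,0,0,0,0],
    [0.015,0.0,0,0,0,0]
  ]
}}

```text
time_s: 5.45
ee_pos: [0.5916, -0.0913, 0.0383]
eef_rot: [3.141, 0.002, 1.69]
force: [0.8, -8.0, 1.7]
grip_width: 0.0006
```

{"method": "move_arm", "body": {
  "targets": [
    [0.0025,0.0,0,0,0,0],
    [0.005,0.0,0,0,0,0],
    [0.0075,0.0,0,0,0,0],
    [0.01,0.0,0,0,0,0],
    [0.0125,0.0,0,0,0,0]
  ]
}}

```text
time_s: 5.87
ee_pos: [0.5901, -0.0789, 0.0383]
eef_rot: [3.141, 0.002, 1.69]
force: [-0.3, -6.9, 2.6]
grip_width: 0.0006
```

{"method": "move_arm", "body": {
  "targets": [
    [0.002,0.0,0,0,0,0],
    [0.004,0.0,0,0,0,0],
    [0.006,0.0,0,0,0,0],
    [0.008,0.0,0,0,0,0],
    [0.01,0.0,0,0,0,0]
  ]
}}

```text
time_s: 6.28
ee_pos: [0.5887, -0.0687, 0.0381]
eef_rot: [3.141, 0.001, 1.69]
force: [0.3, -6.8, 0.9]
grip_width: 0.0006
```

{"method": "move_arm", "body": {
  "targets": [
    [0.0012,0.0,0,0,0,0],
    [0.0024,0.0,0,0,0,0],
    [0.0036,0.0,0,0,0,0],
    [0.0048,0.0,0,0,0,0],
    [0.006,0.0,0,0,0,0]
  ]
}}

```text
time_s: 6.7
ee_pos: [0.589, -0.0666, 0.0387]
eef_rot: [3.139, 0.007, 1.69]
force: [6.3, -36.5, 1.8]
grip_width: 0.0002
```

```bash
python3 -c "
from h import *
go(0,-.033,.040)
c=np.zeros((600,800,3),np.uint8);c[:400]=cv2.resize(ctrl.camera('scene')[170:250,200:360],(800,400),interpolation=cv2.INTER_CUBIC)
c[400:]=cv2.resize(ctrl.camera('top')[140:200,190:430],(800,200))
cv2.imwrite('pics/p2.png',c[:,:,::-1])"
```

```text
t 6.7 bed [-0.0006 -0.0357] z 0.0387 F [  6.3 -36.5   1.8] grip 0.0002
row [ 0.0027  0.0006 -0.0013] [ 0.005  0.014 -0.   ]
```

View pics/p2.png

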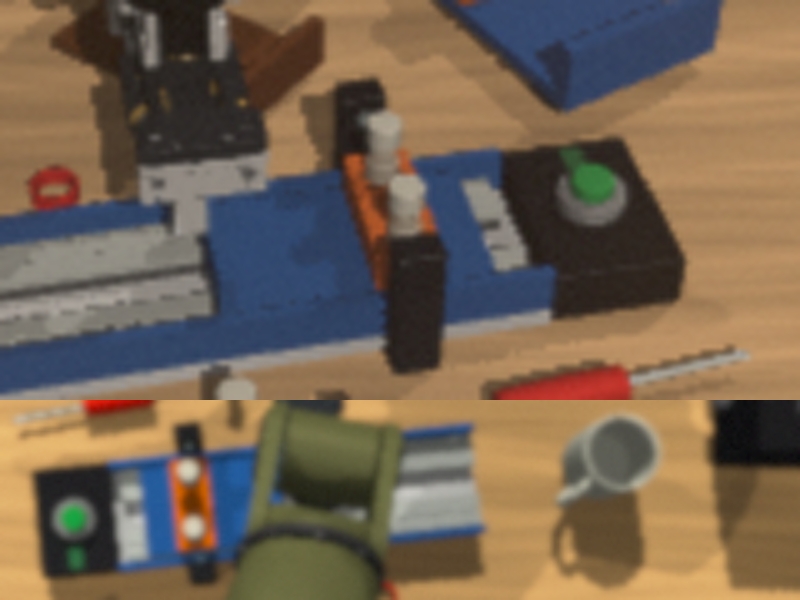

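The carrier stopped firmly (36 N, up from 7 N). The rack sits between the posts at crop ≈(385,190) with both vials upright. I'll back off and rise.

{"method": "move_arm", "body": {
  "targets": [
    [-0.004,0.0,0,0,0,0],
    [-0.015,0.0,0,0,0,0],
    [-0.03,0.0,0,0,0,0],
    [-0.03,0.0,-0.03,0,0,0],
    [-0.03,0.0,-0.06,0,0,0]
  ]
}}

```text
time_s: 7.22
ee_pos: [0.5905, -0.0931, 0.097]
eef_rot: [-3.138, -0.002, 1.69]
force: [1.3, 0.6, 0.4]
grip_width: 0.0003
```

{"method": "move_arm", "body": {
  "targets": [
    [0.0,0.0,-0.04,0,0,0],
    [0.0,0.0,-0.07,0,0,0],
    [0.0,0.0,-0.1,0,0,0],
    [0.0,0.0,-0.11,0,0,0],
    [0.0,0.0,-0.11,0,0,0]
  ]
}}

```text
time_s: 7.63
ee_pos: [0.5924, -0.0927, 0.2103]
eef_rot: [3.137, 0.001, 1.691]
force: [0.1, 0.0, 0.3]
grip_width: 0.0004
```

```bash
python3 - <<'E'
from h import *
t=ctrl.camera("top");s=ctrl.camera("scene")
def cen(im,lo,hi,roi):
    m=cv2.inRange(cv2.cvtColor(im,cv2.COLOR_RGB2HSV),lo,hi);x0,y0,x1,y1=roi
    q=np.zeros_like(m);q[y0:y1,x0:x1]=m[y0:y1,x0:x1];n,l,st,ce=cv2.connectedComponentsWithStats(q)
    i=1+st[1:,4].argmax();print(st[i]);return ce[i]
g=((45,80,40),(85,255,255))
p,e=tri(cen(t,*g,(195,165,225,182)),cen(s,(45,140,90),(85,255,255),(310,198,335,220)));print("btn",p,e,(p[:2]-O)@RB)
o=cen(t,(5,150,100),(18,255,255),(225,140,330,200));
for z in(.064,.070):print("rack",(ray("top",o,z)[0,:2]-O)@RB)
go(p[:2]@RB[:,0]-O@RB[:,0],p[:2]@RB[:,1]-O@RB[:,1],.15)
E
```

```text
[208 172   8   8  49]Traceback (most recent call last):
  File "<stdin>", line 8, in <module>
  File "<stdin>", line 6, in cen
ValueError: attempt to get argmax of an empty sequence
```

```bash
python3 - <<'E'
from h import *
t=ctrl.camera("top")
m=cv2.inRange(cv2.cvtColor(t,cv2.COLOR_RGB2HSV),(5,150,100),(18,255,255))
m[:140]=0;m[200:]=0;m[:,:225]=0;m[:,330:]=0
n,l,st,ce=cv2.connectedComponentsWithStats(m);i=1+st[1:,4].argmax();print(st[i],ce[i],(ray("top",ce[i],.064)[0,:2]-O)@RB)
b=(np.array([.5571,.1837])-O)@RB;print(b);go(b[0],b[1],.17)
E
```

```text
[241 159  13  26 160] [247.45   171.9125] [-0.00259702  0.08866115]
[-0.00251651  0.21664163]
t 7.78 bed [-0.0018 -0.0612] z 0.2057 F [ 0.1 -0.3 -0.1] grip 0.0006
row [ 0.2778 -0.0005  0.036 ] [-0.005 -0.002  0.001]
```

{"method": "move_arm", "body": {
  "targets": [
    [0.035,0.0,0,0,0,0],
    [0.075,0.0,0,0,0,0],
    [0.115,0.0,0,0,0,0],
    [0.155,0.0,0,0,0,0],
    [0.19,0.0,0,0,0,0]
  ]
}}

```text
time_s: 8.2
ee_pos: [0.5675, 0.0988, 0.2058]
eef_rot: [-3.138, -0.0, 1.691]
force: [0.3, -0.6, 0.4]
grip_width: 0.0007
```

{"method": "move_arm", "body": {
  "targets": [
    [0.035,0.0,0,0,0,0],
    [0.065,0.0,0,0,0,0],
    [0.088,0.0,0,0,0,0],
    [0.088,0.0,0.03,0,0,0],
    [0.088,0.0,0.06,0,0,0]
  ]
}}

```text
time_s: 8.62
ee_pos: [0.5578, 0.1855, 0.1462]
eef_rot: [3.141, -0.0, 1.693]
force: [0.8, -0.7, -1.6]
grip_width: 0.0007
```

```bash
python3 - <<'E'
from h import *
go(-.0025,.2166,.08)
cv2.imwrite('pics/b1.png',cv2.resize(ctrl.camera('scene')[140:230,240:360],(800,600),interpolation=cv2.INTER_CUBIC)[:,:,::-1])
p=ctrl.get_obs()['ee_pos'];q=lambda P:((proj('scene',P)-[240,140])*6.667).round()
print('tip',q(p),'tip+20',q(p+[0,0,.02]))
E
```

```text
t 8.62 bed [-0.0016  0.2183] z 0.1462 F [ 0.8 -0.7 -1.6] grip 0.0007
row [-0.0017 -0.0009  0.0662] [ 0.    -0.     0.006]
tip [[538. 298.]] tip+20 [[543. 262.]]
```

View pics/b1.png

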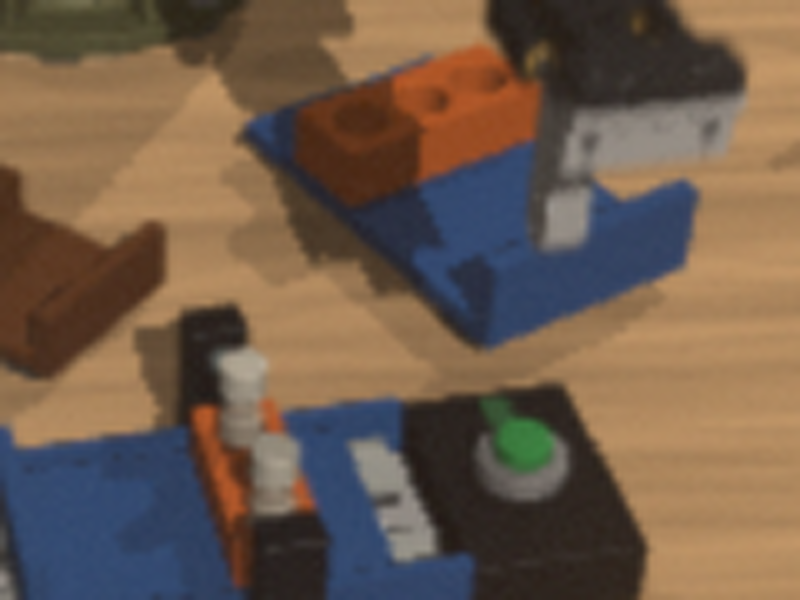

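Carrier home and both vials upright. The tip shows at ≈(562,247), which doesn't match the projection of the reported pose, (538,298). I'll settle the arm and measure again.

{"method": "move_arm", "body": {
  "targets": [
    [0,0,0.02,0,0,0],
    [0,0,0.02,0,0,0],
    [0,0,0.02,0,0,0],
    [0,0,0.02,0,0,0],
    [0,0,0.02,0,0,0]
  ]
}}

```text
time_s: 9.08
ee_pos: [0.5587, 0.1841, 0.129]
eef_rot: [3.14, -0.0, 1.691]
force: [-0.6, -0.6, 0.2]
grip_width: 0.0006
```

```bash
python3 - <<'E'
from h import *
go(-.0025,.2166,.08)
im=ctrl.camera('scene');go(-.0025,.2166,.08)
cv2.imwrite('pics/b2.png',cv2.resize(im[150:230,290:370],(600,600),interpolation=cv2.INTER_NEAREST)[:,:,::-1])
p=ctrl.get_obs()['ee_pos'];q=lambda P:((proj('scene',P)-[290,150])*7.5).round()
print('tip',q(p),'tip+20',q(p+[0,0,.02]),'tip y+10',q(p+[0,.01,0]),'btn',q([.5571,.1837,.056]))
E
```

```text
t 9.08 bed [-0.0009  0.2168] z 0.129 F [-0.6 -0.6  0.2] grip 0.0006
row [-0.0002 -0.0017  0.049 ] [ 0.003 -0.     0.001]
t 9.13 bed [-0.0009  0.2168] z 0.129 F [-0.5  0.6 -0.4] grip 0.001
row [-0.0002 -0.0017  0.049 ] [ 0.003 -0.     0.001]
tip [[230. 285.]] tip+20 [[235. 245.]] tip y+10 [[255. 284.]] btn [[211. 420.]]
```

View pics/b2.png

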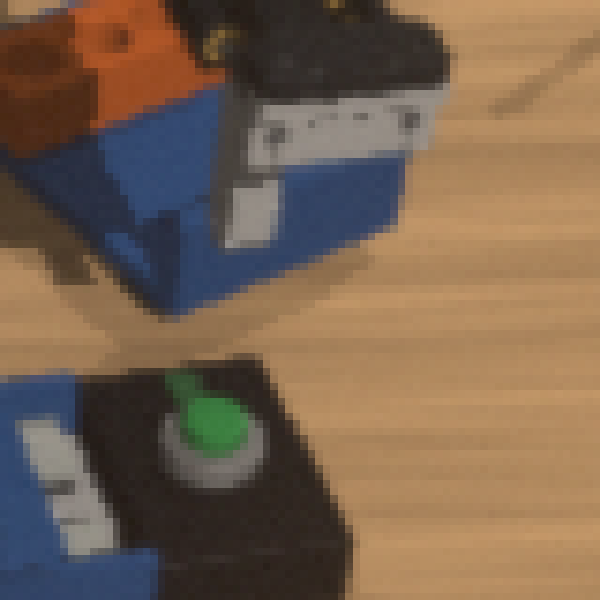

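The button projects where it is seen, so the camera is right. The visible tip sits about 25 mm above the reported z, so I'll descend in small steps on force.

{"method": "move_arm", "body": {
  "targets": [
    [-0.002,-0.001,0.02,0,0,0],
    [-0.002,-0.001,0.04,0,0,0],
    [-0.002,-0.001,0.055,0,0,0],
    [-0.002,-0.001,0.062,0,0,0],
    [-0.002,-0.001,0.065,0,0,0]
  ]
}}

```text
time_s: 9.55
ee_pos: [0.5573, 0.1819, 0.0624]
eef_rot: [-3.141, 0.0, 1.691]
force: [-0.7, -0.2, 0.0]
grip_width: 0.0003
```

{"method": "move_arm", "body": {
  "targets": [
    [0,0,0.001,0,0,0],
    [0,0,0.002,0,0,0],
    [0,0,0.004,0,0,0],
    [0,0,0.005,0,0,0],
    [0,0,0.006,0,0,0]
  ]
}}

```text
time_s: 9.97
ee_pos: [0.5576, 0.182, 0.0572]
eef_rot: [3.141, -0.0, 1.691]
force: [1.3, 0.6, -1.0]
grip_width: 0.0002
```

{"method": "move_arm", "body": {
  "targets": [
    [0,0,0.001,0,0,0],
    [0,0,0.002,0,0,0],
    [0,0,0.003,0,0,0],
    [0,0,0.004,0,0,0],
    [0,0,0.004,0,0,0]
  ]
}}

```text
time_s: 10.38
ee_pos: [0.5574, 0.1819, 0.0526]
eef_rot: [-3.141, 0.0, 1.691]
force: [0.1, 0.7, -0.3]
grip_width: 0.0004
```

```bash
python3 - <<'E'
from h import *
go(-.0025,.2166,.04)
im=ctrl.camera('scene')
cv2.imwrite('pics/b3.png',cv2.resize(im[170:230,290:350],(600,600),interpolation=cv2.INTER_NEAREST)[:,:,::-1])
E
```

```text
t 10.38 bed [-0.0024  0.2149] z 0.0526 F [ 0.1  0.7 -0.3] grip 0.0004
row [ 0.0017 -0.      0.0126] [-0.001  0.     0.001]
```

View pics/b3.png

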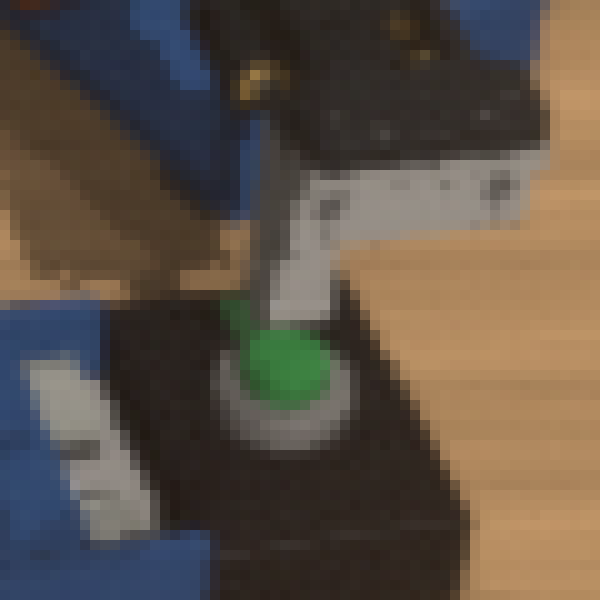

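No contact yet at reported 52.6 mm. The finger end, (298,325), is still about 15–25 mm above the green cap at (287,360), which confirms the offset. I'll continue down.

{"method": "move_arm", "body": {
  "targets": [
    [-0.002,0,0.002,0,0,0],
    [-0.002,0,0.004,0,0,0],
    [-0.002,0,0.006,0,0,0],
    [-0.002,0,0.008,0,0,0],
    [-0.002,0,0.01,0,0,0]
  ]
}}

```text
time_s: 10.85
ee_pos: [0.5576, 0.18, 0.0426]
eef_rot: [-3.141, 0.0, 1.691]
force: [-0.2, 0.1, -0.8]
grip_width: 0.0006
```

{"method": "move_arm", "body": {
  "targets": [
    [0,0,0.001,0,0,0],
    [0,0,0.002,0,0,0],
    [0,0,0.003,0,0,0],
    [0,0,0.004,0,0,0],
    [0,0,0.005,0,0,0]
  ]
}}

```text
time_s: 11.27
ee_pos: [0.5577, 0.18, 0.0379]
eef_rot: [3.141, -0.0, 1.691]
force: [-1.2, -0.3, 2.1]
grip_width: 0.0004
```

{"method": "move_arm", "body": {
  "targets": [
    [0,0,0.001,0,0,0],
    [0,0,0.002,0,0,0],
    [0,0,0.003,0,0,0],
    [0,0,0.003,0,0,0],
    [0,0,0.003,0,0,0]
  ]
}}

```text
time_s: 11.68
ee_pos: [0.5578, 0.18, 0.035]
eef_rot: [3.141, -0.0, 1.691]
force: [-2.3, -0.8, 3.5]
grip_width: 0.0001
```

Contact started at about 39 mm and the force is rising. I'll press on towards the end of travel.

{"method": "move_arm", "body": {
  "targets": [
    [0,0,0.001,0,0,0],
    [0,0,0.002,0,0,0],
    [0,0,0.003,0,0,0],
    [0,0,0.003,0,0,0],
    [0,0,0.003,0,0,0]
  ]
}}

```text
time_s: 12.1
ee_pos: [0.5578, 0.18, 0.0326]
eef_rot: [3.141, -0.0, 1.691]
force: [-5.7, -1.8, 12.2]
grip_width: 0.0004
```

{"method": "move_arm", "body": {
  "targets": [
    [0,0,0.0005,0,0,0],
    [0,0,0.001,0,0,0],
    [0,0,0.0015,0,0,0],
    [0,0,0.0015,0,0,0],
    [0,0,0.0015,0,0,0]
  ]
}}

```text
time_s: 12.52
ee_pos: [0.558, 0.1801, 0.0323]
eef_rot: [3.141, -0.0, 1.691]
force: [-10.8, -3.7, 24.0]
grip_width: 0.0004
```

```bash
python3 - <<'E'
from h import *
go(-.0025,.2166,.04)
im=ctrl.camera('scene')
cv2.imwrite('pics/b4.png',cv2.resize(im[170:230,290:350],(600,600),interpolation=cv2.INTER_NEAREST)[:,:,::-1])
E
```

```text
t 12.52 bed [-0.0021  0.2129] z 0.0323 F [-10.8  -3.7  24. ] grip 0.0004
row [ 0.0037 -0.0004 -0.0077] [ 0.002 -0.     0.001]
```

View pics/b4.png

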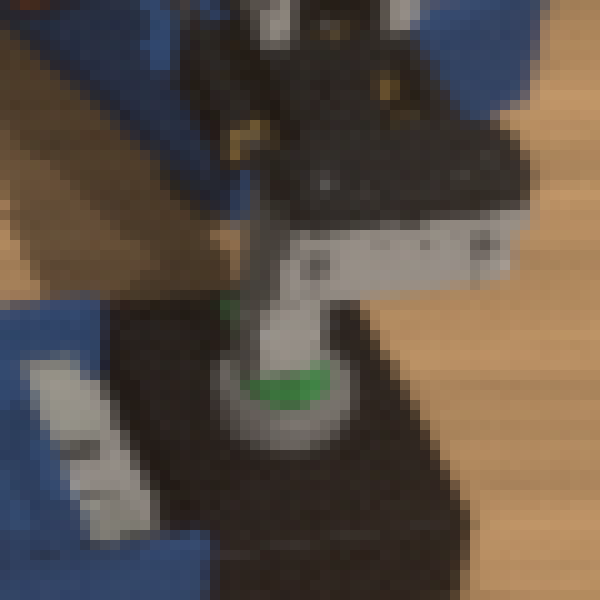

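The button bottomed out: contact at ~39 mm, hard stop at 32.3 mm, so about 6 mm of travel, with 24 N. The finger sits on the green cap at (295,375). I'll rise straight up and clear.

{"method": "move_arm", "body": {
  "targets": [
    [0,0,-0.006,0,0,0],
    [0,0,-0.015,0,0,0],
    [0,0,-0.04,0,0,0],
    [0,0,-0.08,0,0,0],
    [0,0,-0.12,0,0,0]
  ]
}}

```text
time_s: 12.98
ee_pos: [0.5569, 0.1798, 0.151]
eef_rot: [-3.139, 0.0, 1.691]
force: [1.1, 0.3, 0.5]
grip_width: 0.0003
```

{"method": "move_arm", "body": {
  "targets": [
    [0,0,-0.03,0,0,0],
    [0,0,-0.04,0,0,0],
    [0,0,-0.04,0,0,0],
    [0,0,-0.04,0,0,0],
    [0,0,-0.04,0,0,0]
  ]
}}

```text
time_s: 13.4
ee_pos: [0.557, 0.1798, 0.1882]
eef_rot: [-3.138, 0.0, 1.691]
force: [-0.2, 0.8, -0.7]
grip_width: 0.0004
```

```bash
python3 - <<'E'
from h import *
go(-.0025,.2166,.04)
c=np.zeros((600,800,3),np.uint8);s=ctrl.camera('scene');t=ctrl.camera('top')
c[:,:450]=cv2.resize(s[150:290,170:400],(450,600)) if 0 else cv2.resize(s[130:330,150:300],(450,600))
c[:300,450:]=cv2.resize(s[170:230,290:360],(350,300),interpolation=cv2.INTER_CUBIC)
c[300:,450:]=cv2.resize(t[130:220,190:310],(350,300),interpolation=cv2.INTER_CUBIC)
cv2.imwrite('pics/f.png',c[:,:,::-1])
m=cv2.inRange(cv2.cvtColor(t,cv2.COLOR_RGB2HSV),(5,150,100),(18,255,255));m[:140]=0;m[200:]=0;m[:,:225]=0;m[:,330:]=0
n,l,st,ce=cv2.connectedComponentsWithStats(m);i=1+st[1:,4].argmax() if n>1 else 0;print(st[i],(ray("top",ce[i],.064)[0,:2]-O)@RB)
E
```

```text
t 13.4 bed [-0.0031  0.2128] z 0.1882 F [-0.2  0.8 -0.7] grip 0.0004
row [0.0039 0.0011 0.1482] [-0.006  0.001  0.001]
[241 159  13  26 164] [-0.00277629  0.08845516]
```

View pics/f.png

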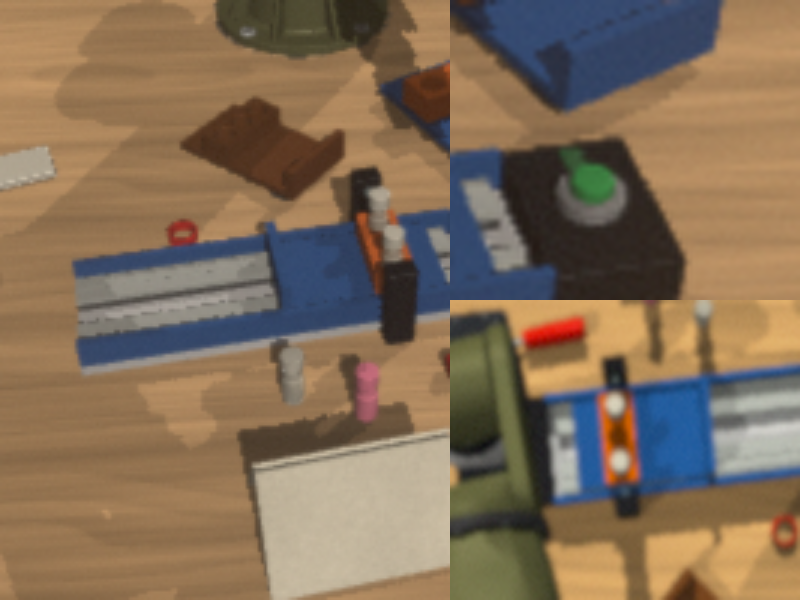

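The final picture shows the carrier home with its rack between the posts at (380,250), both vials upright, the button back up at (593,183), and the spare vial, cap and screwdriver in place. I'm handing in.

```bash
python3 -c "
from station import ctrl
print(ctrl.hand_in())"
```

```text
the job is handed in; nothing more can be done
None
```

I pushed the blue carrier home with closed fingertips, at about 42 mm/s and slower near the notch. I then pressed the green button to its stop, let it come back up, and handed the job in at about 13.5 s.

**Checks that passed**
- **Carrier home:** drag was about 7 N until the carrier stopped firmly at 36 N, where the pocket end should be. After the press the rack measured bed y ≈ 88.5 mm, about 88 mm expected once the bed-origin error below is allowed for. I inferred the drop from this firm stop and position; I did not measure the 6 mm height change itself.
- **Button:** it moved about 6 mm from first contact to the hard stop at 24 N, and the last picture shows it up again.
- **Vials and other things:** both vials are upright. The spare vial, cap, breadboard and the part of the screwdriver in view look unmoved. The mug was last seen in place while pushing, and the amber bottle was not looked at again; the arm did not go near it.

**Checks that disagreed**
- **Tip height:** the fingertips looked 20–29 mm higher than the reported TCP. The button contact suggests about 17 mm, so I found contacts by force rather than by reported height.
- **Sideways force:** at the button's stop the wrist also read about 11 N sideways, which I did not explain.
- **Bed origin:** my estimate was about 5 mm off along the rails; the firm stop and the posts' positions both show this.

I viewed 13 pictures, three over the budget of 10, mostly because of the tip-height mismatch.

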